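# Key a ring arbor into a rotary table and load the ring

## Robot

A 7-joint arm with a two-finger parallel gripper is mounted at the origin on the work surface. World frame = base frame: x ahead of the robot, y to its left, z up, the work surface at z = 0. Lengths are in m, angles in degrees, forces in N, time in s.
With the tool pointing down it reaches from about 0.425 to 0.875 m from the base axis. Payload 8.4 kg.
Tool frame: the origin (TCP) lies at the very end of the fingers, on their centre line; the grasp point (between the pads) lies 19 mm behind it (env.grip_point_offset is the distance from the TCP to the grasp point, in m); z points along the fingers, y is the line along which they close (so a half turn about z gives the same grasp; the last joint's range is limited). The gripper opens to 85 mm and grips with 20 to 120 N. Pads are 22 mm wide; open, the fingers measure 114 mm over their backs; the gripper's body (76 mm by 85 mm) begins 54 mm behind the grasp point. The pads swing forward as they close: fully open they stand 13 mm farther back than shut.
Start: joints at [-71.803, 19.091, 2.286, 83.961, -0.768, 76.965, -3.352], TCP at [0.263, 0.594, 0.231] pointing down, gripper open.
Joint ranges: [-147.57, 147.57], [-21.85, 119.76], [-74.77, 79.35], [14.55, 137.4], [-85.83, 265.84], [4.83, 119.75], [-152.11, 152.11]. Speed limits (degrees/s): [127.2, 127.2, 159.86, 159.86, 180, 180, 180].

## Interface

Orientations are given as a 3x3 rotation matrix whose columns are the frame's x, y, z axes.
In Python, from bench import env gives the robot as it stands.
- The arm moves only by the tool play_rows, never from a script. Its argument "plan" is a list that holds one entry, the list of rows, each a list of 7 numbers: the turn, a rotation vector about the tool's x, y, z in rad, then the shift along the tool's x, y, z in mm, then the closure, from 0 (fully open) to 1 (shut). In form: [[[ax, ay, az, dx, dy, dz, jaw], ...]]. A call has 1 to 8 rows; each row is the pose to reach, as a shift and turn from the pose commanded when the call began, along the tool's axes at that moment; what a row does not reach only later rows make up. A row lasts 1/8 s, in which the tool goes at most 62.5 mm and 10.7 degrees, less where a joint would pass 70% of its speed; a pose out of reach is approached as far as the arm can. A call with a gripper value outside its range is refused whole. The fingers move at their own pace and stop on an object; the grip force is fixed at half the most. Time passes only in rows, so rows that repeat a pose let the fingers close. It gives the time, the measured TCP pose, the force, the opening and the grip force at its end, in the units of the state.
- env.read_state(): the state, without advancing time (a new reading comes with each control period).
- env.camera(name): name is "scene" or "top"; returns the picture (480x640x3 uint8, blue, green, red); there is no depth.
- env.get_calibration(name): a dict with "K" (3x3 intrinsics, pixels), "world_from_camera" (4x4, takes a point from camera to world coordinates). Camera axes: x right, y up, looking along -z (the intrinsics and any distortion apply to the point x, -y, -z); pixel columns grow to the right and rows downward; lengths in m; the calibration is good to about 2 mm. A picture is of the moment at which its call begins. get_calibration takes no time and is no camera call.
- env.finish_job(): hands the job in; it is judged then, once.
Trained networks look in the newest picture that a camera, given by its name, has taken for a name from the list of things; names that differ only in an ending like _2 or _b are one class to them, and where a whole thing is asked for, a point or a joint stands for the part that bears it (a point fixed in the world has none). Each returns a list of dicts, best first, with "score" (0 to 1); they miss things now and then, are a little off and sometimes report something else, mostly with a low value. They report only what shows in the picture. A call takes as long as a camera call. They do not tell look-alikes from the thing itself.
- env.trace(name, camera): "mask" (480x640 bool, what is visible of it) and "bbox" ([left, top, width, height] in pixels, round what is visible of it).
The state is a dict: "t": time; "qpos": joint angles; "joint_velocities": joint speeds; "joint_efforts": joint torques, N m; "tcp_pos": TCP position; "tool_rot": TCP orientation; "contact_force": force on the tool from outside, world axes, zero at the start; "wrist_torque": the same for the moment, N m; "opening": finger opening in m; "grasp_force": force on a finger pad.
Only numpy, scipy, OpenCV 4.12 (cv2) and the standard library are available. Lean on these libraries where they do the work, as an engineer would, in place of code of your own. Each camera call takes 0.05 s, during which the arm holds its last target. There are 200 camera calls.

## Task

Get the rotary table ready to measure the white ring. Lift the flanged arbor out of its stand, lower its shank into the turntable's bore and turn it under light pressure, never pushing hard, until its slotted foot drops over the drive tongue and the flange lies flush on the turntable; then set the white ring down gently over the arbor's stem, flat on the flange, and let go. Leave the bottle, the steel ring gauge and the screwdriver alone.

Things in the scene. Friction and masses are not known exactly. Their poses are not given: they have to be found in the camera images.
- rotary_table: Rotary table fixed to the bench: black base 120 x 120 x 32 mm, a motor 42 mm wide, up to 35 mm high, reaching 132 mm from the axis on its +x side, and a round aluminium turntable, diameter 84 mm, flat face 66 mm above the bench, braked so that it does not turn. Over 40 N on it before the arbor is home, or a knock over 80 N, harms its bearing. Origin: centre of the base's underside, z up.
- table_face (a point): Centre of the turntable's flat top face, on the axis of the round bore in it: bore diameter 39 mm, 26 mm deep, mouth chamfered 3 mm. 66 mm above the bench; axes as rotary_table.
- tongue_top (a point): Middle of the top of the drive tongue, on the bore's axis 16 mm below the face: a straight steel bar across the bore's floor, 30 mm long, 8 mm wide, 10 mm high. Spring-backed: gives way from 4 N, 3 mm at 13 N, then is solid. It turns with the turntable: its direction differs every time and is NOT measured (this point's axes are the base's); it has to be felt for.
- stand: Grey block 84 x 84 x 40 mm, fixed, with a round hole 41 mm wide and 34 mm deep in the middle of its top; the arbor waits in it, hanging by its flange. Origin: centre of its underside.
- arbor: Loose aluminium ring arbor, 0.18 to 0.29 kg, 80 mm tall. Heights above its origin: shank diameter 36 mm from 0 to 25 mm, flange diameter 60 mm from 25 to 33, pilot diameter 30 mm from 33 to 37, tapering to the stem at 41, knurled dark stem diameter 22 mm up to 80; grip the stem from any side at about 61. Origin: centre of the foot's underside, z up along the stem.
- arbor_seat (a point): Centre of the flange's underside, 25 mm above the arbor's origin: on table_face when home. The foot below has two crossing slots, 11 mm wide, 11 mm deep, along the arbor's x and y, so it fits over the tongue every 90 degrees. Until then the foot stands on the tongue, flange 6 to 9 mm above the face; it can go down the rest when a slot is within about 5 degrees of the tongue.
- arbor_rest (a point): Centre of the top face of the arbor's flange (33 mm above the arbor's origin), where the ring is to rest.
- pallet: Black loading pallet with a glass insert, fixed, 170 x 140 x 14 mm; the white ring lies on it. Origin: centre of its underside.
- ring: Loose white ceramic ring to be measured, about 60 g: outer diameter 52 mm, hole 34 mm, 18 mm high; symmetrical, lying flat. It chips if pressed or dropped on the arbor with more than 50 N. Origin: centre of its underside, z up along its axis.
- cleaner: Bystander: clear bottle of cleaner with a black cap, diameter 48 mm, 120 mm tall, standing at the far side. Origin: centre of its underside.
- ring_gauge: Bystander: steel ring gauge, outer diameter 80 mm, hole 48 mm, 22 mm high, lying at the far side. Origin: centre of its underside.
- screwdriver: Bystander: screwdriver 160 mm long lying across in front of the robot, near its base. Origin: under the middle of the tool.
Not all that is in view belongs to the job. Several things have the shape of the rotary_table; the one meant has the colours described above. There is more than one size of the ring; the job needs the smaller.

How it is judged:
By the outcome, as a careful person would: the job done as asked, in the order asked, and still so for the second after the job is handed in, with the robot touching nothing.
It also fails if it takes over 64 s, if anything falls off the work surface, if the arm or the gripper's body presses on something with over 40 N, if the wrist force passes 120 N, or if a joint passes its speed limit or range.

## Working session

There is one attempt and no reset: what is moved stays moved. The work goes in short steps, Python scripts to look and compute and a tool call to move; the robot and the scene stay as the last step left them, time stands still between calls to the robot, and variables do not carry over. Pictures are saved under pics/ and viewed, at most 10 in all, crops included, and the job is handed in when it is done.

Besides the shell and the picture viewer there is one more tool, called after "Request:" as name(argument=value, ...), one argument or row to a line, values as JSON. play_rows: Moves the arm, as the interface text tells. Its arguments: {"type":"object","properties":{"plan":{"type":"array"}},"required":["plan"]}

```bash
mkdir -p pics; ls; python3 - <<'E'
from bench import env
import cv2,numpy as np
for c in ("scene","top"):
    im=env.camera(c); cv2.imwrite(f"pics/{c}0.png",im)
    k=env.get_calibration(c); print(c,np.round(k["K"],1).tolist(),np.round(k["world_from_camera"],4).tolist(),[x for x in k])
    for n in ("rotary_table","stand","arbor","ring","pallet","cleaner","ring_gauge","screwdriver"):
        for r in env.trace(n,c)[:4]:
            m=r["mask"]; ys,xs=np.nonzero(m); print(n,round(r["score"],2),r["bbox"],xs.mean().round(1),ys.mean().round(1),len(xs))
s=env.read_state(); print({k:np.round(v,4).tolist() for k,v in s.items()})
E
```

```text
pics
scene [[595.6, 0.0, 307.3], [0.0, 595.6, 234.7], [0.0, 0.0, 1.0]] [[-0.3146, -0.7171, 0.6219, 1.2134], [0.9492, -0.2331, 0.2113, 0.2067], [-0.0066, 0.6568, 0.754, 0.8216], [0.0, 0.0, 0.0, 1.0]] ['K', 'world_from_camera']
rotary_table 0.96 [279.3, 198.3, 72.6, 96.5] 317.9 240.7 5027
rotary_table 0.94 [227.8, 307.8, 88.7, 119.0] 270.1 356.7 7229
stand 0.8 [430.0, 224.6, 71.0, 57.5] 462.1 258.5 2054
arbor 0.74 [447.1, 219.8, 35.8, 42.3] 466.9 242.5 972
ring 0.83 [109.2, 209.7, 39.2, 36.3] 128.4 226.6 961
ring 0.65 [175.4, 168.8, 29.2, 22.9] 187.5 177.8 537
pallet 0.61 [145.4, 139.3, 86.0, 66.0] 190.6 174.9 4016
pallet 0.24 [420.1, 305.1, 44.5, 58.2] 444.5 335.1 1634
cleaner 0.58 [421.7, 303.7, 42.5, 61.4] 444.5 335.1 1646
cleaner 0.21 [449.0, 219.8, 34.4, 39.3] 466.7 242.7 945
ring_gauge 0.69 [131.6, 256.6, 46.9, 39.8] 154.6 276.6 1375
ring_gauge 0.3 [283.3, 199.3, 68.9, 93.9] 317.9 240.5 5026
screwdriver 0.84 [312.0, 154.0, 38.6, 47.7] 326.6 184.0 405
top [[459.7, 0.0, 325.7], [0.0, 459.7, 238.7], [0.0, 0.0, 1.0]] [[-0.0648, 0.9695, -0.2362, 0.393], [-0.9979, -0.0633, 0.0138, -0.0
[... 456 characters left out ...]
03.1, 83.1, 108.4] 308.4 260.4 5212
cleaner 0.7 [147.8, 167.6, 47.7, 38.7] 168.8 186.3 1050
ring_gauge 0.88 [409.1, 151.3, 40.3, 41.9] 429.7 171.4 1008
screwdriver 0.89 [320.3, 307.9, 20.4, 97.6] 327.8 343.3 928
{'t': 0.9, 'qpos': [-71.8027, 19.0925, 2.288, 83.9613, -0.7686, 76.9666, -3.3541], 'joint_velocities': [-0.0476, 0.0664, -0.0927, 0.0127, 0.0005, 0.036, 0.0747], 'joint_efforts': [0.0008, -65.8306, 1.3633, -40.5813, 0.0166, 0.0031, 0.0], 'tcp_pos': [0.2632, 0.5943, 0.2313], 'tool_rot': [[-0.9143, 0.4049, -0.0], [0.4049, 0.9143, -0.0001], [0.0, -0.0001, -1.0]], 'contact_force': [1.188, 0.0866, -0.3381], 'wrist_torque': [-0.0132, 0.0213, -0.0127], 'grasp_force': 0.0, 'opening': 0.0856}
```

View pics/scene0.png

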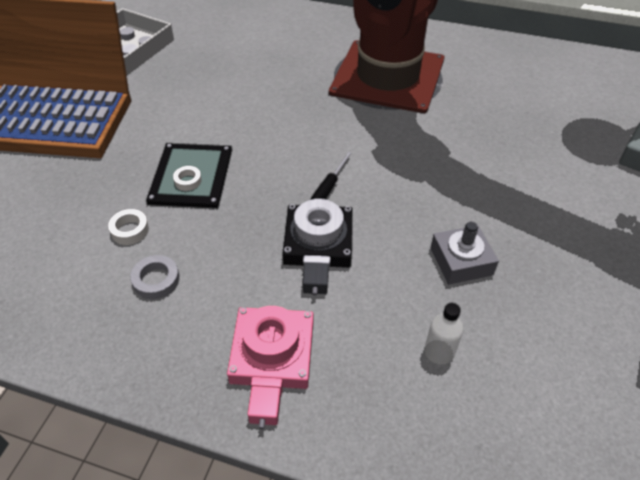

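View pics/top0.png

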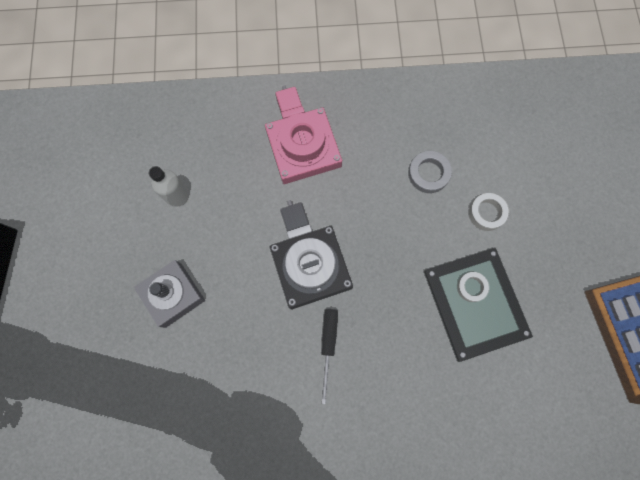

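The scene shows the black table at (318,240), the arbor in its stand at (467,243) and the small white ring on the pallet at (187,178). In the top view they are at (310,265), (162,291) and (474,287). The pink table and the larger ring at (490,211) are decoys. The tongue is faintly visible in the bore, so I'll enlarge that.

```bash
cat > h.py <<'E'
from bench import env
import numpy as np,cv2
C={c:env.get_calibration(c) for c in("scene","top")}
def ray(c,u,v):
    K=C[c]["K"];T=np.array(C[c]["world_from_camera"]);d=np.linalg.inv(K)@[u,v,1]
    return T[:3,3],T[:3,:3]@(d*[1,-1,-1])
def at(c,u,v,z):
    o,d=ray(c,u,v);return (o+d*(z-o[2])/d[2])
def px(c,p):
    T=np.linalg.inv(np.array(C[c]["world_from_camera"]));q=(T@np.r_[p,1])[:3]*[1,-1,-1];q=C[c]["K"]@q;return q[:2]/q[2]
def circ(c,mask_pts,z):
    P=np.array([at(c,u,v,z)[:2] for u,v in mask_pts]);return P
E
python3 - <<'E'
from h import *
tiles=[]
for c,pts in (("top",[(310,265),(164,291),(474,287)]),("scene",[(318,222),(467,243),(187,178)])):
    im=cv2.imread(f"pics/{c}0.png"); row=[]
    for (u,v) in pts:
        w=22 if u==310 or u==318 else 22
        a=cv2.getRectSubPix(im,(2*w+1,2*w+1),(u,v)); row.append(cv2.resize(a,(264,264),interpolation=cv2.INTER_CUBIC))
    tiles.append(np.hstack(row))
cv2.imwrite("pics/mos.png",np.vstack(tiles))
# ring from masks: hull outer bounds
for n,c,b in(("ring","top",0),("ring","scene",1),("stand","top",0),("stand","scene",0),("arbor","top",0),("arbor","scene",0)):
    pass
print("ring est top z18",at("top",474,286,.032),"scene",at("scene",187.5,176.5,.032))
print("table",at("top",310,265,.066),at("scene",318.5,220,.066))
print("stem top",at("top",158.5,290,.087),at("scene",471,227,.087))
E
```

```text
ring est top z18 [ 0.48651997 -0.28674015  0.032     ] scene [ 0.49232801 -0.28079567  0.032     ]
table [ 0.5364527  -0.00162341  0.066     ] [0.5523802  0.00265062 0.066     ]
stem top [0.50719165 0.24794381 0.087     ] [0.50795383 0.25241723 0.087     ]
```

View pics/mos.png

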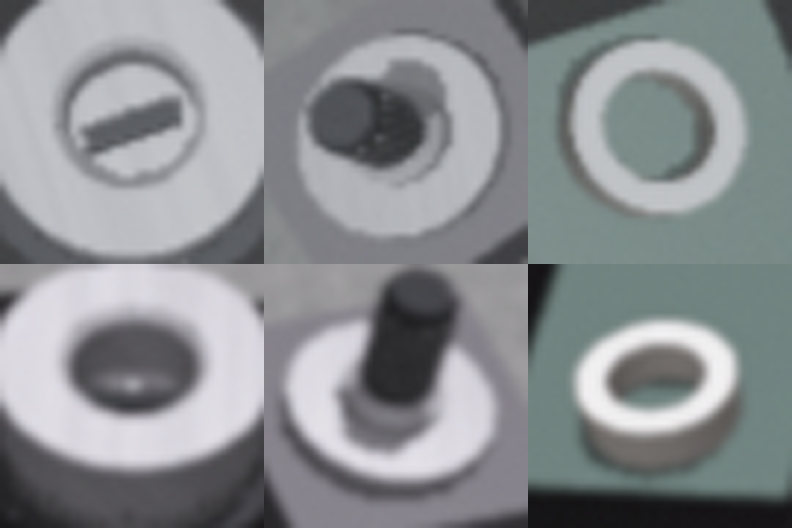

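The mosaic shows the black table's tongue in the bore (tile points about (83,140) to (182,108)), the arbor upright in its stand, and the small ring flat on the glass. Next I'll fit circles to these edges.

```bash
cat >> h.py <<'E'
from scipy.optimize import least_squares
def fitc(P,r):
    f=lambda s:np.hypot(P[:,0]-s[0],P[:,1]-s[1])-s[2]
    s=least_squares(f,[*P.mean(0),r],loss="soft_l1",f_scale=.0005); return s.x*1000,1000*np.median(abs(f(s.x)))
def bright(c,im,ctr,w,thr,z,r,below=False,hole=False):
    g=cv2.cvtColor(im,cv2.COLOR_BGR2GRAY); u,v=ctr
    a=cv2.getRectSubPix(g,(2*w+1,2*w+1),(u,v)); S=6
    a=cv2.resize(a,None,fx=S,fy=S,interpolation=cv2.INTER_CUBIC)
    m=((a<thr) if below else (a>thr)).astype(np.uint8)
    cs,h=cv2.findContours(m,cv2.RETR_CCOMP,cv2.CHAIN_APPROX_NONE)
    out=[]
    for k,hh in zip(cs,h[0]):
        if cv2.contourArea(k)<S*S*60: continue
        q=k[:,0]; q=q[(q.min(1)>3)&(q.max(1)<a.shape[0]-4)]
        if len(q)<60: continue
        P=np.array([at(c,u-w+(x+.5)/S-.5,v-w+(y+.5)/S-.5,z)[:2] for x,y in q[::3]])
        out.append((("hole" if hh[3]>=0 else "outer"),*fitc(P,r)))
    return out
def show(l):
    for x in l: print("  ",x[0],np.round(x[1],1),round(x[2],2))
E
python3 - <<'E'
from h import *
t=cv2.imread("pics/top0.png");s=cv2.imread("pics/scene0.png")
for nm,c,im,ctr,w,z,r,b in (("table","top",t,(310,265),34,.066,.042,0),("table","scene",s,(318,222),32,.066,.042,0),
 ("flange","top",t,(164,291),22,.048,.03,0),("flange","scene",s,(467,243),22,.048,.03,0),
 ("stem","top",t,(160,291),14,.095,.011,1),("stem","scene",s,(470,232),14,.095,.011,1),
 ("ring","top",t,(474,287),20,.032,.026,0),("ring","scene",s,(187,178),20,.032,.026,0)):
    for thr in ((140,160) if not b else (75,)):
        print(nm,c,thr); show(bright(c,im,ctr,w,thr,z,r,b))
# tongue direction
f=lambda x,y:at("top",310-22+(x+.5)*45/264-.5,265-22+(y+.5)*45/264-.5,.050)
a,b=f(83,140),f(182,108); print("tongue",a,b,np.degrees(np.arctan2(*(b-a)[1::-1])),np.linalg.norm(b-a),(a+b)/2)
g=lambda c,u0,v0,x,y,z:at(c,u0-22+(x+.5)*45/264-.5,v0-22+(y+.5)*45/264-.5,z)
print("stemtop",g("top",164,291,343-264,113,.095),g("scene",467,243,420-264,300-264,.095))
E
```

```text
table top 140
   outer [541.9  -1.4  42.1] 0.11
   hole [531.4  -2.9  13.1] 2.3
   hole [541.2  -1.4  19.4] 1.02
   outer [223779.1  45501.6 227775.7] 1.08
table top 160
   outer [539.9  -1.9  15.9] 1.44
   outer [542.   -1.4  41.5] 0.14
   hole [541.3  -1.3  21.4] 0.15
   outer [641.7  23.7  51.5] 0.65
table scene 140
   outer [542.6  -0.8  43.4] 1.37
   hole [5.456e+02 3.000e-01 1.950e+01] 0.19
table scene 160
   outer [ 5.434e+02 -5.000e-01  4.190e+01] 0.29
   hole [5.452e+02 3.000e-01 2.050e+01] 0.17
flange top 140
   outer [508.9 252.5  28.7] 2.04
flange top 160
   outer [509.7 251.4  28.3] 1.02
flange scene 140
   outer [510.3 252.4  30.6] 0.84
   outer [1080.6 -698.  1145.2] 0.23
   outer [449.7 203.4  43.2] 0.9
flange scene 160
   outer [510.8 252.3  29.5] 0.76
stem top 75
   outer [505.  239.5   9.9] 0.94
stem scene 75
   outer [530.2 251.   18.4] 4.98
ring top 140
   outer [ 486.3 -287.1   26.7] 0.14
   hole [ 486.3 -287.1   16.3] 0.17
ring top 160
   outer [ 486.4 -286.7   25.7] 0.12
   hole [ 486.4 -286.7   17.2] 0.12
ring scene 140
   outer [ 488.  -285.5   28.3] 0.37
   hole [ 488.4 -285.4   14.6] 0.53
ring scene 160
   outer [ 488.2 -285.3   27.2] 0.27
   hole [ 488.4 -285.2   15.6] 0.3
tongue [0.53780549 0.01326246 0.05      ] [ 0.54552833 -0.01661966  0.05      ] -75.50935893486904 0.030863953828854884 [ 0.54166691 -0.0016786   0.05      ]
stemtop [0.50985394 0.25074841 0.095     ] [0.51493543 0.25210443 0.095     ]
```

Request:
play_rows(
  plan=[
    [[0,0,0,-365,-213,70,0],[0,0,0,-365,-213,70,0],[0,0,0,-365,-213,70,0],[0,0,0,-365,-213,70,0],[0,0,0,-365,-213,70,0],[0,0,0,-365,-213,70,0],[0,0,0,-365,-213,70,0],[0,0,0,-365,-213,70,0]],
  ],
)

```text
t: 1.9
tcp_pos: [0.513, 0.2467, 0.1609]
tool_rot: [[-0.911, 0.412, 0.0], [0.412, 0.911, -0.002], [-0.001, -0.002, -1.0]]
contact_force: [-1.0, 0.0, 0.4]
opening: 0.0852
grasp_force: 0.0
```

Request:
play_rows(
  plan=[
    [[0,0,0,0,0,0,0],[0,0,0,0,0,0,0]],
  ],
)

```text
t: 2.15
tcp_pos: [0.5099, 0.2534, 0.1615]
tool_rot: [[-0.915, 0.403, -0.0], [0.403, 0.915, 0.001], [0.0, 0.001, -1.0]]
contact_force: [-0.3, -0.2, 0.5]
opening: 0.0856
grasp_force: 0.0
```

```bash
python3 - <<'E'
from h import *
s=env.read_state(); print(s["tcp_pos"],s["qpos"],s["tool_rot"])
E
```

```text
[0.50993439 0.25340325 0.16151979] [-44.4271932   12.53656182  15.58378713 101.29406331  -3.67518794
  66.64292074  38.51571839] [[-9.15349713e-01  4.02659785e-01 -1.04035630e-05]
 [ 4.02659705e-01  9.15349547e-01  6.06964990e-04]
 [ 2.53923289e-04  5.51396134e-04 -9.99999816e-01]]
```

Request:
play_rows(
  plan=[
    [[0,0,0,0,0,35,0],[0,0,0,0,0,70,0],[0,0,0,0,0,90,0],[0,0,0,0,0,100,0],[0,0,0,0,0,100,0]],
  ],
)

```text
t: 2.78
tcp_pos: [0.5102, 0.2524, 0.0612]
tool_rot: [[-0.915, 0.404, -0.001], [0.404, 0.915, -0.0], [0.0, -0.0, -1.0]]
contact_force: [0.5, 0.2, 0.0]
opening: 0.0849
grasp_force: 0.0
```

Request:
play_rows(
  plan=[
    [[0,0,0,0,0,0,0.4],[0,0,0,0,0,0,0.7],[0,0,0,0,0,0,1],[0,0,0,0,0,0,1],[0,0,0,0,0,0,1],[0,0,0,0,0,0,1]],
  ],
)

```text
t: 3.52
tcp_pos: [0.5109, 0.2519, 0.0619]
tool_rot: [[-0.914, 0.405, 0.001], [0.405, 0.914, 0.0], [-0.0, 0.001, -1.0]]
contact_force: [-1.6, -0.5, 6.5]
opening: 0.0205
grasp_force: 58.5
```

Request:
play_rows(
  plan=[
    [[0,0,0,0,0,-15,1],[0,0,0,0,0,-35,1],[0,0,0,0,0,-70,1],[0,0,0,0,0,-110,1],[0,0,0,0,0,-110,1],[0,0,0,0,0,-110,1]],
  ],
)

```text
t: 4.28
tcp_pos: [0.5102, 0.2516, 0.1709]
tool_rot: [[-0.914, 0.405, -0.001], [0.405, 0.914, -0.0], [0.001, -0.001, -1.0]]
contact_force: [-0.5, 0.5, -3.1]
opening: 0.0203
grasp_force: 58.9
```

```bash
python3 - <<'E'
from h import *
im=env.camera("scene"); s=env.read_state(); p=s["tcp_pos"]; print(p,s["contact_force"],s["opening"],s["wrist_torque"])
u=px("scene",[p[0],p[1],p[2]-.03]); print(u)
a=cv2.getRectSubPix(im,(81,81),tuple(map(float,u))); cv2.imwrite("pics/lift.png",cv2.resize(a,(567,567),interpolation=cv2.INTER_CUBIC))
E
```

```text
[0.50988712 0.2513998  0.17024772] [-0.62226375 -0.04025684 -2.78069384] 0.020268993714242588 [0.01584414 0.02522806 0.02312658]
[476.93336085 205.27248069]
```

View pics/lift.png

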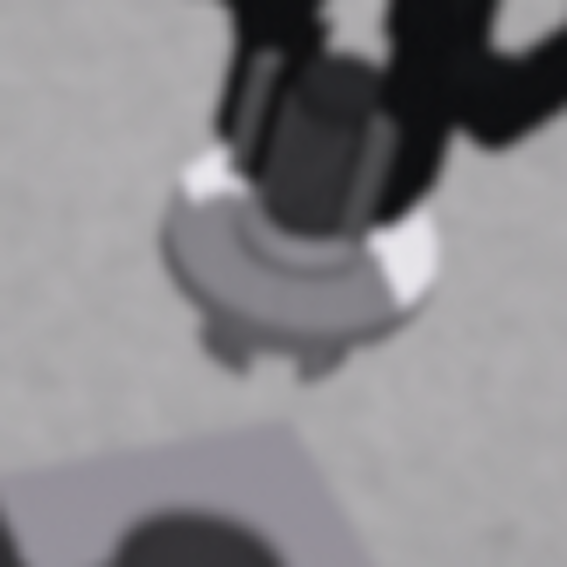

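The arbor hangs upright in the fingers, and one foot slot faces the camera at about crop (275,370). I'll work out its azimuth from that.

```bash
python3 - <<'E'
from h import *
p=np.array([.5099,.2514,.1702]); z=p[2]-.0465
u0=px("scene",[p[0],p[1],p[2]-.03])
az=np.radians(np.arange(-180,180,1))
U=np.array([px("scene",[p[0]+.018*np.cos(a),p[1]+.018*np.sin(a),z]) for a in az])
T=(U-u0)*7+283
for a in range(-30,80,10): print(a,T[a+180].round())
print("axis bottom",(px("scene",[*p[:2],z])-u0)*7+283)
for q in ((250,377),(302,380),(205,350),(345,350)):
    d=np.hypot(*(T-q).T);i=d.argmin();print(q,np.degrees(az[i]).round(),d[i].round(1))
E
```

```text
-30 [218. 372.]
-20 [230. 379.]
-10 [243. 384.]
0 [257. 388.]
10 [271. 391.]
20 [285. 391.]
30 [299. 390.]
40 [311. 387.]
50 [322. 382.]
60 [332. 376.]
70 [339. 369.]
axis bottom [267.99399642 333.03233215]
(250, 377) -7.0 9.1
(302, 380) 34.0 9.0
(205, 350) -50.0 6.9
(345, 350) 90.0 2.8
```

Request:
play_rows(
  plan=[
    [[0,0,0.1,-60,-100,0,1],[0,0,0.26,-100,-165,0,1],[0,0,0.26,-132,-217,0,1],[0,0,0.26,-132,-217,0,1],[0,0,0.26,-132,-217,0,1],[0,0,0.26,-132,-217,20,1],[0,0,0.26,-132,-217,42,1],[0,0,0.26,-132,-217,42,1]],
  ],
)

```text
t: 5.32
tcp_pos: [0.5416, 0.0005, 0.127]
tool_rot: [[-0.78, 0.626, -0.005], [0.626, 0.78, -0.001], [0.003, -0.004, -1.0]]
contact_force: [-0.1, -0.9, -3.2]
opening: 0.0203
grasp_force: 59.2
```

Request:
play_rows(
  plan=[
    [[0,0,0,0,0,0,1],[0,0,0,0,0,0,1]],
  ],
)

```text
t: 5.58
tcp_pos: [0.544, 0.0002, 0.1301]
tool_rot: [[-0.78, 0.626, 0.001], [0.626, 0.78, 0.0], [-0.001, 0.001, -1.0]]
contact_force: [1.0, -1.1, -3.0]
opening: 0.0206
grasp_force: 59.2
```

```bash
python3 - <<'E'
from h import *
s=env.read_state(); p=s["tcp_pos"]; print(p,s["contact_force"],s["qpos"][6],s["tool_rot"].round(4).tolist())
zo=p[2]-.0465
ts=[]
for c in("scene","top"):
    im=env.camera(c); cv2.imwrite(f"pics/h_{c}.png",im)
    u=px(c,[p[0],p[1],.08]); a=cv2.getRectSubPix(im,(71,71),tuple(map(float,u))); a=cv2.resize(a,(398,398),interpolation=cv2.INTER_CUBIC)
    for (x,y,z,r) in ((p[0],p[1],zo+.033,.03),(p[0],p[1],zo,.018),(.5425,-.001,.066,.042)):
        for k in np.radians(np.arange(0,360,6)):
            q=(px(c,[x+r*np.cos(k),y+r*np.sin(k),z])-u)*398/71+199
            if 0<=min(q) and max(q)<398: cv2.circle(a,tuple(int(v) for v in q),1,(0,0,255) if r>.04 else (0,255,0) if r>.02 else (255,0,0),-1)
    ts.append(a)
cv2.imwrite("pics/hover.png",np.hstack(ts))
E
```

```text
[5.43978104e-01 1.64116873e-04 1.30116856e-01] [ 1.04023972 -1.09033695 -3.02584388] 51.931527589379584 [[-0.7797, 0.6261, 0.0011], [0.6261, 0.7797, 0.0002], [-0.0007, 0.0008, -1.0]]
```

View pics/hover.png

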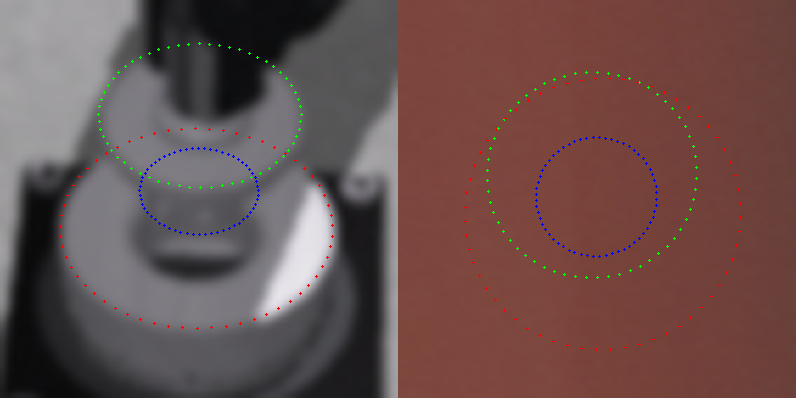

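The overlays match the picture: red fits the turntable rim, and green and blue fit the flange and the foot. The arbor is therefore centred to about 1 mm. The top view is blocked by the arm. Next I lower gently.

Request:
play_rows(
  plan=[
    [[0,0,0,0,-0.7,8,1],[0,0,0,0,-0.7,14,1],[0,0,0,0,-0.7,19,1],[0,0,0,0,-0.7,23,1],[0,0,0,0,-0.7,26,1],[0,0,0,0,-0.7,26,1]],
  ],
)

```text
t: 6.42
tcp_pos: [0.5429, -0.0007, 0.1031]
tool_rot: [[-0.78, 0.626, -0.0], [0.626, 0.78, -0.0], [0.0, -0.0, -1.0]]
contact_force: [-0.4, -0.1, -2.2]
opening: 0.0205
grasp_force: 59.2
```

Request:
play_rows(
  plan=[
    [[0,0,0,0,0,3,1],[0,0,0,0,0,5,1],[0,0,0,0,0,6,1],[0,0,0,0,0,7,1],[0,0,0,0,0,7,1]],
  ],
)

```text
t: 7.05
tcp_pos: [0.5432, -0.0007, 0.0966]
tool_rot: [[-0.779, 0.626, 0.0], [0.626, 0.779, 0.0], [-0.0, 0.0, -1.0]]
contact_force: [-1.5, -0.4, 1.7]
opening: 0.0205
grasp_force: 59.6
```

Request:
play_rows(
  plan=[
    [[0,0,0,0,0,0.7,1],[0,0,0,0,0,1.2,1],[0,0,0,0,0,1.2,1]],
  ],
)

```text
t: 7.42
tcp_pos: [0.5432, -0.0006, 0.0954]
tool_rot: [[-0.78, 0.626, 0.0], [0.626, 0.78, 0.0], [-0.0, 0.0, -1.0]]
contact_force: [-1.9, -0.8, 5.1]
opening: 0.0202
grasp_force: 60.0
```

Request:
play_rows(
  plan=[
    [[0,0,-0.04,0,0,0,1],[0,0,-0.08,0,0,0,1],[0,0,-0.12,0,0,0,1],[0,0,-0.12,0,0,0,1]],
  ],
)

```text
t: 7.92
tcp_pos: [0.5437, -0.0005, 0.0955]
tool_rot: [[-0.849, 0.529, 0.001], [0.529, 0.849, 0.0], [-0.001, 0.001, -1.0]]
contact_force: [-0.0, 0.3, 4.4]
opening: 0.0205
grasp_force: 60.0
```

Request:
play_rows(
  plan=[
    [[0,0,-0.03,0,0,0,1],[0,0,-0.06,0,0,0,1],[0,0,-0.06,0,0,0,1]],
  ],
)

```text
t: 8.3
tcp_pos: [0.5434, -0.0005, 0.0953]
tool_rot: [[-0.879, 0.476, 0.001], [0.476, 0.879, 0.0], [-0.001, 0.0, -1.0]]
contact_force: [1.1, 0.9, 5.0]
opening: 0.0203
grasp_force: 60.0
```

Request:
play_rows(
  plan=[
    [[0,0,-0.03,0,0,0,1],[0,0,-0.05,0,0,0,1],[0,0,-0.05,0,0,0,1]],
  ],
)

```text
t: 8.68
tcp_pos: [0.5428, -0.0006, 0.0947]
tool_rot: [[-0.902, 0.432, -0.001], [0.432, 0.902, -0.0], [0.0, -0.001, -1.0]]
contact_force: [2.5, 0.1, -0.8]
opening: 0.0204
grasp_force: 59.4
```

Request:
play_rows(
  plan=[
    [[0,0,-0.03,0,0,0,1],[0,0,-0.05,0,0,0,1],[0,0,-0.05,0,0,0,1]],
  ],
)

```text
t: 9.05
tcp_pos: [0.5426, -0.0009, 0.0947]
tool_rot: [[-0.922, 0.386, -0.001], [0.386, 0.922, -0.0], [0.001, -0.001, -1.0]]
contact_force: [1.7, 0.1, -2.8]
opening: 0.0209
grasp_force: 59.2
```

The force fell from 5 N to about -3 N, so the tongue has entered a slot. I keep lowering.

Request:
play_rows(
  plan=[
    [[0,0,0,0,0,1,1],[0,0,0,0,0,2,1],[0,0,0,0,0,3,1],[0,0,0,0,0,3,1]],
  ],
)

```text
t: 9.55
tcp_pos: [0.5429, -0.0006, 0.0919]
tool_rot: [[-0.922, 0.386, -0.0], [0.386, 0.922, -0.0], [0.0, -0.0, -1.0]]
contact_force: [0.1, -0.1, -2.8]
opening: 0.0201
grasp_force: 59.2
```

Request:
play_rows(
  plan=[
    [[0,0,0,0,0,1,1],[0,0,0,0,0,2,1],[0,0,0,0,0,2.5,1],[0,0,0,0,0,2.5,1]],
  ],
)

```text
t: 10.05
tcp_pos: [0.543, -0.0006, 0.0896]
tool_rot: [[-0.922, 0.387, -0.0], [0.387, 0.922, -0.0], [0.0, -0.0, -1.0]]
contact_force: [0.4, -0.9, -3.2]
opening: 0.0208
grasp_force: 59.2
```

Request:
play_rows(
  plan=[
    [[0,0,0,0,0,1,1],[0,0,0,0,0,1.8,1],[0,0,0,0,0,1.8,1]],
  ],
)

```text
t: 10.42
tcp_pos: [0.5431, -0.0006, 0.0879]
tool_rot: [[-0.922, 0.386, -0.0], [0.386, 0.922, 0.0], [0.0, 0.0, -1.0]]
contact_force: [-0.6, 0.5, -1.2]
opening: 0.0201
grasp_force: 59.6
```

Request:
play_rows(
  plan=[
    [[0,0,0,0,0,0.5,1],[0,0,0,0,0,0.8,1],[0,0,0,0,0,0.8,1]],
  ],
)

```text
t: 10.8
tcp_pos: [0.5431, -0.0006, 0.0878]
tool_rot: [[-0.922, 0.387, 0.0], [0.387, 0.922, 0.0], [0.0, 0.0, -1.0]]
contact_force: [-4.4, 0.2, 8.6]
opening: 0.0201
grasp_force: 60.5
```

The flange has seated, with firm contact at a TCP height of 0.0878. I release and rise.

Request:
play_rows(
  plan=[
    [[0,0,0,0,0,-0.5,0.8],[0,0,0,0,0,-0.5,0.6],[0,0,0,0,0,-0.5,0.4],[0,0,0,0,0,-0.5,0.3],[0,0,0,0,0,-20,0.3],[0,0,0,0,0,-55,0.3],[0,0,0,0,0,-90,0.3],[0,0,0,0,0,-90,0.3]],
  ],
)

```text
t: 11.8
tcp_pos: [0.5448, -0.0006, 0.1798]
tool_rot: [[-0.922, 0.387, 0.005], [0.387, 0.922, 0.001], [-0.004, 0.003, -1.0]]
contact_force: [0.7, 0.0, -0.8]
opening: 0.0599
grasp_force: 0.0
```

Request:
play_rows(
  plan=[
    [[0,0,0.1,-15,-60,0,0.2],[0,0,0.25,-30,-120,0,0.2],[0,0,0.4,-40,-180,0,0.2],[0,0,0.55,-50,-240,0,0.2],[0,0,0.7,-59,-285,20,0.2],[0,0,0.8,-59,-285,60,0.2],[0,0,0.8,-59,-285,100,0.2],[0,0,0.8,-59,-285,100,0.2]],
  ],
)

```text
t: 12.8
tcp_pos: [0.4849, -0.2853, 0.074]
tool_rot: [[-0.365, 0.931, -0.006], [0.931, 0.365, 0.002], [0.004, -0.005, -1.0]]
contact_force: [-1.1, 1.0, 0.2]
opening: 0.0684
grasp_force: 0.0
```

Request:
play_rows(
  plan=[
    [[0,0,0,0,0,0,0.2],[0,0,0,0,0,0,0.2]],
  ],
)

```text
t: 13.05
tcp_pos: [0.4884, -0.2867, 0.0787]
tool_rot: [[-0.366, 0.931, 0.003], [0.931, 0.366, -0.001], [-0.002, 0.002, -1.0]]
contact_force: [0.2, -1.1, -0.5]
opening: 0.0682
grasp_force: 0.0
```

```bash
python3 - <<'E'
from h import *
s=env.read_state(); p=s["tcp_pos"]; print(p,s["contact_force"],s["opening"],s["tool_rot"][:,1],s["qpos"][6])
top=env.camera("top"); sc=env.camera("scene")
ts=[]
for c,im,ctr in(("top",top,px("top",[.5425,-.001,.074])),("scene",sc,px("scene",[.5425,-.001,.074])),("scene",sc,px("scene",[.487,-.286,.032]))):
    u=np.array(ctr); a=cv2.getRectSubPix(im,(61,61),tuple(map(float,u))); a=cv2.resize(a,(264,264),interpolation=cv2.INTER_CUBIC)
    ts.append(a)
cv2.imwrite("pics/mid.png",np.hstack(ts))
for thr in(150,170):
  for c,im in(("top",top),("scene",sc)): print(c,thr); show(bright(c,im,px(c,[.5425,-.001,.074]),34,thr,.074,.03))
E
```

```text
[ 0.48838101 -0.28672125  0.07871381] [ 0.1970115  -1.1228163  -0.49610867] 0.06815380393637283 [0.93077749 0.36558046 0.00204652] 60.196541643948606
top 150
   outer [540.3  -1.7  41.6] 0.1
   hole [547.7  -0.6  14.3] 0.63
   outer [593.   24.3  14.6] 5.42
scene 150
   outer [5.483e+02 2.000e-01 4.380e+01] 4.49
   hole [552.1   2.2  27.1] 1.45
top 170
   outer [540.4  -1.7  40.9] 0.14
   hole [547.   -0.9  15.8] 0.74
   outer [592.7  16.5  11.7] 4.18
scene 170
   outer [551.    1.8  40.8] 0.47
   hole [552.7   2.2  27.6] 1.4
```

View pics/mid.png

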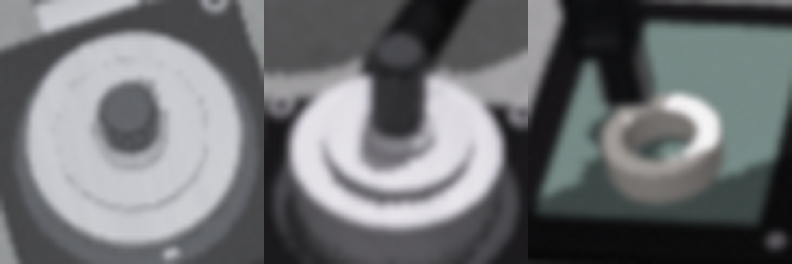

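The arbor stands flush on the turntable in both views, and the ring lies under the open fingers. I go down to grip it.

Request:
play_rows(
  plan=[
    [[0,0,0,0,0,20,0.2],[0,0,0,0,0,40,0.2],[0,0,0,0,0,52,0.2],[0,0,0,0,0,58,0.2],[0,0,0,0,0,61,0.2],[0,0,0,0,0,61,0.2],[0,0,0,0,0,61,0.2]],
  ],
)

```text
t: 14.02
tcp_pos: [0.4876, -0.2865, 0.0165]
tool_rot: [[-0.365, 0.931, 0.001], [0.931, 0.365, -0.0], [-0.001, 0.001, -1.0]]
contact_force: [0.0, -0.2, -0.1]
opening: 0.0683
grasp_force: 0.0
```

Request:
play_rows(
  plan=[
    [[0,0,0,0,0,0,0.3],[0,0,0,0,0,0,0.36],[0,0,0,0,0,0,0.42],[0,0,0,0,0,0,0.5],[0,0,0,0,0,0,0.5]],
  ],
)

```text
t: 14.65
tcp_pos: [0.4876, -0.2863, 0.0168]
tool_rot: [[-0.365, 0.931, 0.001], [0.931, 0.365, 0.0], [0.0, 0.001, -1.0]]
contact_force: [-2.3, 2.1, 8.8]
opening: 0.0501
grasp_force: 60.7
```

Request:
play_rows(
  plan=[
    [[0,0,0,0,0,-8,0.5],[0,0,0,0,0,-25,0.5],[0,0,0,0,0,-55,0.5],[0,0,0,0,0,-95,0.5],[0,0,0,0,0,-135,0.5],[0,0,0,0,0,-145,0.5],[0,0,0,0,0,-145,0.5],[0,0,0,0,0,-145,0.5]],
  ],
)

```text
t: 15.65
tcp_pos: [0.4867, -0.2858, 0.1599]
tool_rot: [[-0.365, 0.931, -0.002], [0.931, 0.365, 0.001], [0.001, -0.001, -1.0]]
contact_force: [-0.4, 0.5, -1.0]
opening: 0.0499
grasp_force: 62.5
```

```bash
python3 - <<'E'
from h import *
s=env.read_state(); p=s["tcp_pos"];R=s["tool_rot"]; print(p,s["contact_force"],s["opening"],s["grasp_force"])
print(R.T@(np.array([.543,-.0006,p[2]])-p)*1000)
E
```

```text
[ 0.48670007 -0.28580351  0.1599325 ] [-0.41588915  0.52136085 -1.0213952 ] 0.0499168654168572 62.522895409674675
[2.44907218e+02 1.56624309e+02 7.83778225e-02]
```

Request:
play_rows(
  plan=[
    [[0,0,0,40,25,0,0.5],[0,0,0,90,57,0,0.5],[0,0,0,140,89,0,0.5],[0,0,0,190,121,0,0.5],[0,0,0,225,144,0,0.5],[0,0,0,245,156,0,0.5],[0,0,0,245,156,0,0.5],[0,0,0,245,156,0,0.5]],
  ],
)

```text
t: 16.65
tcp_pos: [0.5425, -0.0026, 0.1603]
tool_rot: [[-0.364, 0.931, -0.001], [0.931, 0.364, -0.001], [-0.0, -0.002, -1.0]]
contact_force: [-0.0, 0.1, -0.3]
opening: 0.0496
grasp_force: 62.5
```

Request:
play_rows(
  plan=[
    [[0,0,0,0,0,0,0.5],[0,0,0,0,0,0,0.5],[0,0,0,0,0,0,0.5]],
  ],
)

```text
t: 17.02
tcp_pos: [0.543, -0.0017, 0.1611]
tool_rot: [[-0.365, 0.931, 0.0], [0.931, 0.365, 0.0], [-0.0, 0.0, -1.0]]
contact_force: [-0.4, 0.1, -0.3]
opening: 0.0498
grasp_force: 62.5
```

```bash
python3 - <<'E'
from h import *
s=env.read_state(); p=s["tcp_pos"];R=s["tool_rot"]; print(p,s["contact_force"],R.T@(np.array([.543,-.0006,p[2]])-p)*1000)
im=env.camera("scene"); c="scene"; zo=p[2]-.0028
u=px(c,[p[0],p[1],.13]); a=cv2.getRectSubPix(im,(81,81),tuple(map(float,u))); k0=567/81; a=cv2.resize(a,(567,567),interpolation=cv2.INTER_CUBIC)
for (x,y,z,r,col) in ((p[0],p[1],zo+.018,.026,(0,255,0)),(p[0],p[1],zo,.026,(255,255,0)),(.543,-.0006,.121,.011,(0,0,255)),(.543,-.0006,.074,.03,(0,0,255))):
    for k in np.radians(np.arange(0,360,8)):
        q=(px(c,[x+r*np.cos(k),y+r*np.sin(k),z])-u)*k0+283
        cv2.circle(a,tuple(int(v) for v in q),1,col,-1)
cv2.imwrite("pics/ringhover.png",a)
E
```

```text
[ 0.54302573 -0.00168242  0.16107713] [-0.40451993  0.14355254 -0.29871943] [ 1.01726741e+00  3.70760784e-01 -5.72544801e-07]
```

View pics/ringhover.png

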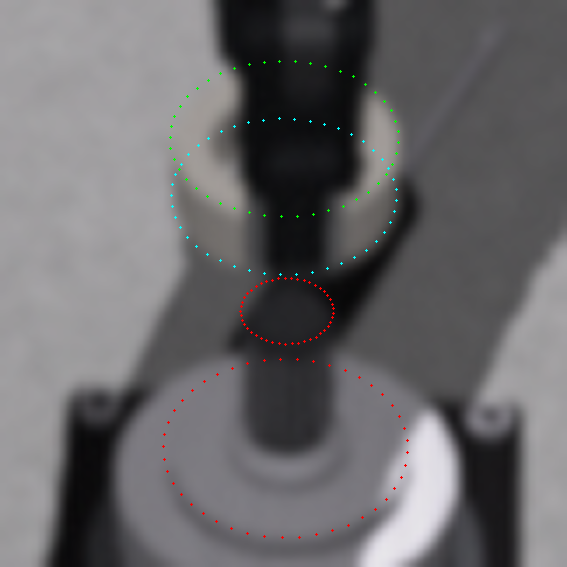

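The ring is held level over the stem, about 1 mm along +tool x from the TCP, which cancels the 1 mm TCP error. I lower straight down.

Request:
play_rows(
  plan=[
    [[0,0,0,0.2,0.3,15,0.5],[0,0,0,0.2,0.3,30,0.5],[0,0,0,0.2,0.3,45,0.5],[0,0,0,0.2,0.3,57,0.5],[0,0,0,0.2,0.3,65,0.5],[0,0,0,0.2,0.3,70,0.5],[0,0,0,0.2,0.3,70,0.5]],
  ],
)

```text
t: 17.95
tcp_pos: [0.5432, -0.001, 0.0909]
tool_rot: [[-0.365, 0.931, -0.0], [0.931, 0.365, -0.0], [-0.0, -0.0, -1.0]]
contact_force: [0.3, 0.2, -0.7]
opening: 0.0494
grasp_force: 62.5
```

Request:
play_rows(
  plan=[
    [[0,0,0,0,0,2,0.5],[0,0,0,0,0,4,0.5],[0,0,0,0,0,6,0.5],[0,0,0,0,0,8,0.5],[0,0,0,0,0,8,0.5]],
  ],
)

```text
t: 18.58
tcp_pos: [0.5431, -0.0009, 0.0829]
tool_rot: [[-0.365, 0.931, -0.0], [0.931, 0.365, -0.0], [0.0, -0.0, -1.0]]
contact_force: [0.9, 0.6, -0.4]
opening: 0.0502
grasp_force: 62.5
```

Request:
play_rows(
  plan=[
    [[0,0,0,0,0,1,0.5],[0,0,0,0,0,2,0.5],[0,0,0,0,0,3,0.5],[0,0,0,0,0,4,0.5],[0,0,0,0,0,4,0.5]],
  ],
)

```text
t: 19.2
tcp_pos: [0.5432, -0.0009, 0.0789]
tool_rot: [[-0.365, 0.931, -0.0], [0.931, 0.365, -0.0], [-0.0, -0.0, -1.0]]
contact_force: [-0.2, -0.5, -0.5]
opening: 0.0497
grasp_force: 62.5
```

Request:
play_rows(
  plan=[
    [[0,0,0,0,0,0.7,0.5],[0,0,0,0,0,1.4,0.5],[0,0,0,0,0,1.4,0.5]],
  ],
)

```text
t: 19.58
tcp_pos: [0.5432, -0.0009, 0.0776]
tool_rot: [[-0.365, 0.931, -0.0], [0.931, 0.365, -0.0], [-0.0, -0.0, -1.0]]
contact_force: [-0.4, 0.4, -0.4]
opening: 0.0496
grasp_force: 62.5
```

Request:
play_rows(
  plan=[
    [[0,0,0,0,0,0.4,0.5],[0,0,0,0,0,0.8,0.5],[0,0,0,0,0,0.8,0.5]],
  ],
)

```text
t: 19.95
tcp_pos: [0.5433, -0.0009, 0.0768]
tool_rot: [[-0.365, 0.931, 0.0], [0.931, 0.365, 0.0], [-0.0, 0.0, -1.0]]
contact_force: [-1.0, 0.4, 0.2]
opening: 0.0497
grasp_force: 62.5
```

Request:
play_rows(
  plan=[
    [[0,0,0,0,0,0.3,0.5],[0,0,0,0,0,0.6,0.5],[0,0,0,0,0,0.6,0.5]],
  ],
)

```text
t: 20.32
tcp_pos: [0.5433, -0.0009, 0.0768]
tool_rot: [[-0.365, 0.931, -0.0], [0.931, 0.365, 0.0], [0.0, 0.0, -1.0]]
contact_force: [-3.1, 0.7, 7.6]
opening: 0.0496
grasp_force: 63.4
```

Request:
play_rows(
  plan=[
    [[0,0,0,0,0,-0.5,0.45],[0,0,0,0,0,-0.5,0.38],[0,0,0,0,0,-0.5,0.3],[0,0,0,0,0,-0.5,0.22],[0,0,0,0,0,-0.5,0.2],[0,0,0,0,0,-0.5,0.2]],
  ],
)

```text
t: 21.08
tcp_pos: [0.5432, -0.0009, 0.0767]
tool_rot: [[-0.365, 0.931, -0.0], [0.931, 0.365, -0.0], [-0.0, -0.0, -1.0]]
contact_force: [0.2, -0.1, -0.7]
opening: 0.0685
grasp_force: 0.0
```

Request:
play_rows(
  plan=[
    [[0,0,0,0,0,-8,0.2],[0,0,0,0,0,-25,0.2],[0,0,0,0,0,-55,0.2],[0,0,0,0,0,-90,0.2],[0,0,0,0,0,-90,0.2],[0,0,0,-50,-50,-90,0.2],[0,0,0,-100,-75,-90,0.2],[0,0,0,-150,-75,-90,0.2]],
  ],
)

```text
t: 22.08
tcp_pos: [0.5268, -0.1705, 0.1676]
tool_rot: [[-0.364, 0.932, 0.001], [0.932, 0.364, 0.001], [0.001, 0.001, -1.0]]
contact_force: [0.7, 0.8, 0.0]
opening: 0.0684
grasp_force: 0.0
```

Request:
play_rows(
  plan=[
    [[0,0,0,-50,0,0,0.2],[0,0,0,-50,0,0,0.2],[0,0,0,-50,0,0,0.2]],
  ],
)

```text
t: 22.45
tcp_pos: [0.5462, -0.2141, 0.1665]
tool_rot: [[-0.365, 0.931, -0.001], [0.931, 0.365, 0.0], [0.001, -0.001, -1.0]]
contact_force: [0.4, 0.4, -1.2]
opening: 0.0678
grasp_force: 0.0
```

```bash
python3 - <<'E'
from h import *
s=env.read_state(); print(s["tcp_pos"],s["contact_force"],s["opening"])
ts=[]
for c in("top","scene"):
    im=env.camera(c); u=px(c,[.543,-.0006,.08]); a=cv2.getRectSubPix(im,(71,71),tuple(map(float,u))); a=cv2.resize(a,(398,398),interpolation=cv2.INTER_CUBIC); ts.append(a)
cv2.imwrite("pics/end.png",np.hstack(ts))
E
```

```text
[ 0.54618481 -0.21414936  0.16650343] [ 0.41186258  0.4408715  -1.23655018] 0.06782457467106782
```

View pics/end.png

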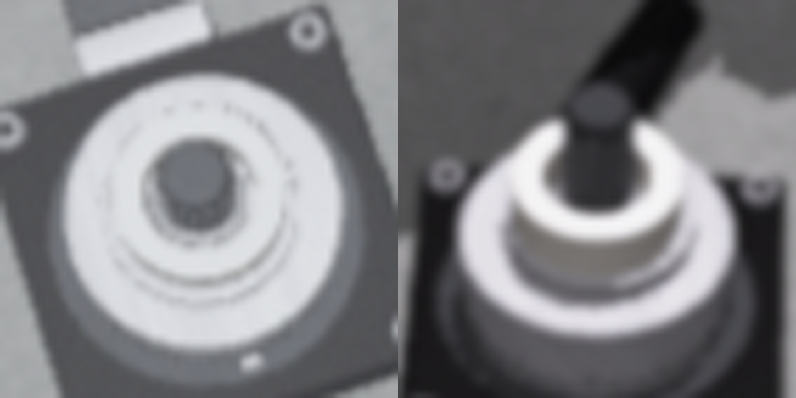

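Both views show the ring lying flat on the flange around the stem, the arbor flush, and the robot clear of everything. I'm handing the job in.

```bash
python3 -c "
from bench import env
print(env.finish_job())"
```

```text
the job is handed in; nothing more can be done
None
```

The job is handed in: the arbor is seated over the drive tongue with its flange flush on the turntable, the white ring lies flat on the flange, and the arm is clear, after about 22.6 s with contact forces around 10 N at most.

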